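Proof pull on a bench spring tester

ROBOT

A 7-joint arm with a two-finger parallel gripper is mounted at the origin on a cart in front of the work surface, level with it; the furniture and walls round the work are solid. World frame = base frame: x ahead of the robot, y to its left, z up, the work surface at z = 0. Lengths are in m, angles in rad, forces in N, time in s.
With the tool pointing down it reaches from about 0.4 to 0.85 m from the base axis. Payload 4.4 kg.
Tool frame: the origin (TCP) lies on the mounting face of the last link; the fingertips stand 199 mm ahead of it and the grasp point (between the pads) lies 180 mm ahead of it; z points along the fingers, y is the line along which they close (so a half turn about z gives the same grasp; the last joint's range is limited). The gripper opens to 94 mm and grips with 3 to 60 N. Pads are 16 mm wide; open, the fingers measure 119 mm over their backs; the gripper's body (75 mm by 177 mm) begins 78 mm behind the grasp point.
Start: joints at [-1.287, 0.628, 0.038, 1.517, -0.027, 0.996, -0.02], TCP at [0.223, 0.611, 0.405] pointing down, gripper open.
Joint ranges: [-3.06, 3.06], [-0.37, 2.12], [-1.25, 1.32], [0.18, 2.47], [-1.1, 4.24], [0.23, 1.98], [-2.94, 2.94]. Speed limits (rad/s): [2.57, 2.57, 3.14, 3.14, 3.14, 3.14, 3.14].

INTERFACE

Orientations are given as a unit quaternion [x, y, z, w].
In Python, from workcell import ctrl, viewer, order gives the robot as it stands (ctrl), with the cameras (viewer) and the job (order).
- The arm moves only by the shell command python3 nudge.py 'ROWS'. ROWS is a JSON list of rows, 1 to 12 of them, each written [[dx, dy, dz], turn, opening]: dx, dy, dz in fractions of the full range, 1 being 100 cm, then a turn about the tool's z in a scale on which 1.0 is pi/2 rad, then the finger opening in m; each row shifts and turns the commanded pose from where the row before left it, along the tool's axes as they then stand; what a row does not reach is not made up. A row lasts 1/12 s, in which the tool goes at most 0.0417 m and 0.125 rad, less where a joint would pass 70% of its speed; a pose out of reach is approached as far as the arm can. The fingers move at their own pace and stop on an object; the grip force is fixed at half the most. Time passes only in rows, so rows that do not move let the fingers close. It prints the time, the measured TCP pose, the force, the opening and the grip force at its end. A shift or turn number past 1, either way, is cut back to 1. Input that does not fit is refused with a message, and nothing moves.
- ctrl.sense(): the state, without advancing time (a new reading comes with each control period).
- viewer.camera(name): name is "scene" or "top" or "wrist"; returns a dict with "frame" (420x560x3 uint8, red, green, blue), "z_map" (420x560 float32, m along the optical axis (not along the pixel's ray), 0 where there is no reading), "camera_matrix" (3x3 intrinsics, pixels), "R" (3x3) and "t" (3): a world point X has camera coordinates R X + t; the wrist camera has in their place "tool_from_camera" (4x4, takes a point from camera to tool coordinates, whose origin is the TCP and whose axes are the flange's). Camera axes: x right, y down, z forward; pixel columns grow to the right and rows downward; lengths in m; the calibration is good to about 2 mm. The wrist camera is an equidistant fisheye: a pixel r from the principal point sees the ray r / f radians off the axis. A picture is of the moment at which its call begins: read the wrist's pose just before it.
- order.finish_job(): hands the job in; it is judged then, once.
The state is a dict: "clock": time; "joints": joint angles; "joint_vel": joint speeds; "effort": joint torques, N m; "ee_pos": TCP position; "tool_rot": TCP orientation; "force": force on the tool from outside, world axes, zero at the start; "moment": the same for the moment, N m; "grip_width": finger opening in m; "gripper_force": force on a finger pad.
Only numpy, scipy, OpenCV 4.12 (cv2) and the standard library are available. Lean on these libraries where they do the work, as an engineer would, in place of code of your own. Each camera call takes 0.05 s, during which the arm holds its last target. There are 200 camera calls.

TASK

Two spring testers stand on the bench. Take the one with the straight crossbar handle, pull its handle out until the pointer is level with the brass marker clamped to the edge of its bed, and keep it there for a good two seconds without pulling it far past the marker. Then guide the handle gently all the way back in, without letting it snap, and let go; leave the tester with the round knob alone.

Things in the scene. Friction and masses are not known exactly. Their poses are not given: they have to be found in the camera images.
- pointer (a point): Pointer tip (dark steel blade, 22 mm above the bench) on the slide of the crossbar tester; -x axis = pull direction, z up. Moving with it: black handle bar, 50 mm long along y, 12 thick along x, 18 high, its centre 32 mm from the tip towards -y and 54 mm above it, on a 10 mm post; the rod below tops at 45 mm over the bench. Home, the tube's end is 48 mm behind the bar's centre.
- mark (a point): Tip of the brass marker, a clamp block 16 x 20 mm (38 mm high with its thumbscrew) fixed on the left edge of the crossbar tester's bed; tip 22 mm above the bench, just beside the pointer's path; axes as the pointer's. The pointer is level with it when its x in this frame is 0; it starts 40 to 88 mm to the +x side. Black lines on the bed are 10 mm apart.
- draw (a joint): How far the crossbar slide is out, in m: 0 home, 0.11 at its stop. A spring pulls it home with 3.6 N at 0, plus 0.6 N per 10 mm; let go, it snaps back. The tester is fixed: steel bed 310 x 90 x 10 mm with a lying aluminium tube (40 mm across, top 60 mm above the bench) on its far half; the slide comes out of it roughly towards the robot.
- knob_draw (a joint): How far the slide of the other tester is out, in m: 0 home. It is built alike, with its own brass marker, but its handle is a round mushroom knob, 34 mm across. It stands to the left or right of the crossbar tester, 220 to 300 mm between their middles. To be left alone.

How it is judged:
By the outcome, as a careful person would: the job done as asked, in the order asked, and still so for the second after the job is handed in, with the robot touching nothing.
It also fails if it takes over 35 s, if anything falls off the work surface, if the arm or the gripper's body presses on something with over 40 N, if the wrist force passes 120 N, or if a joint passes its speed limit or range.

## Working session

There is one attempt and no reset: what is moved stays moved. The work goes in short steps, Python scripts to look and compute and a shell command to move; the robot and the scene stay as the last step left them, time stands still between calls to the robot, and variables do not carry over. Pictures are saved under pics/ and viewed, at most 10 in all, crops included, and the job is handed in when it is done.

```bash
ls; mkdir -p pics; python3 - <<'E'
from workcell import ctrl, viewer, order
import cv2,numpy as np,pickle
s=ctrl.sense();print(s)
for n in("scene","top"):
    c=viewer.camera(n);pickle.dump(c,open(f"{n}.pkl","wb"));cv2.imwrite(f"pics/{n}.png",c["frame"][...,::-1]);print(n,c["camera_matrix"],c["R"],c["t"])
E
```

```text
nudge.py
pics
workcell.py
{'clock': 0.0, 'joints': array([-1.28679491,  0.6293228 ,  0.03842312,  1.51833075, -0.02697628,
        0.99626743, -0.01998742]), 'joint_vel': array([-1.35709261e-03, -1.04665010e-05,  7.91284547e-04, -1.14861890e-03,
       -3.21870178e-04,  6.22791564e-04,  1.49961393e-04]), 'effort': array([ 1.13831265e-03, -5.49717164e+01,  1.14430066e+00, -1.86638671e+01,
       -5.21598605e-02,  2.35779147e-02,  1.53171982e-04]), 'ee_pos': array([0.22262993, 0.61038936, 0.40378047]), 'tool_rot': array([ 1.73989826e-01,  9.84747034e-01, -8.94133769e-04, -1.42490408e-04]), 'force': array([ 0.33251739, -0.3646125 ,  0.03760407]), 'moment': array([-0.01341213,  0.03129024,  0.03595453]), 'gripper_force': 0.0, 'grip_width': 0.0937071852044258}
scene [[500.49853439   0.         283.1629872 ]
 [  0.         500.49853439 204.00527521]
 [  0.           0.           1.        ]] [[ 0.7663175  -0.64244417  0.00479423]
 [-0.33707084 -0.40839375 -0.8482911 ]
 [ 0.5469376   0.64844432 -0.52950847]] [-0.2893356   0.33410059  0.45294692]
top [[446.4807807    0.         286.42060823]
 [  0.         446.4807807  210.83761857]
 [  0.           0.           1.        ]] [[ 1.40084548e-02 -9.99901770e-01 -4.62829619e-04]
 [-9.90145164e-01 -1.38072590e-02 -1.39362527e-01]
 [ 1.39342447e-01  2.41052217e-03 -9.90241320e-01]] [0.20010993 0.56272667 0.8318125 ]
```

View pics/top.png

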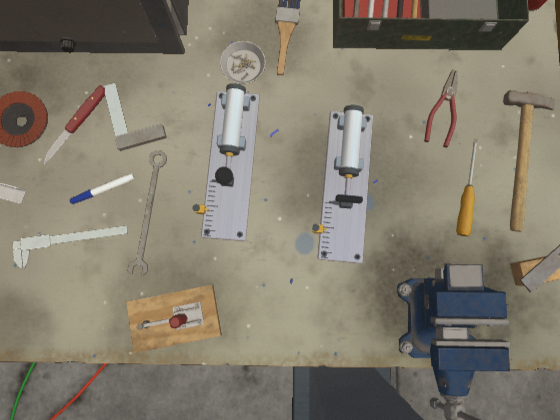

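View pics/scene.png

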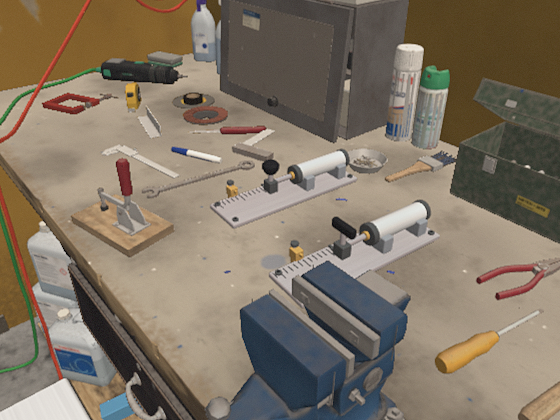

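The top view shows the crossbar tester on the right: bar at about (349,199), brass marker (318,229), bed from (350,112) to (342,260). In the scene view its bar is at about (343,228) and the marker at (296,250).

```bash
cat > h.py <<'E'
import numpy as np,pickle,cv2
def cam(n): return pickle.load(open(f"{n}.pkl","rb"))
def ray(c,p):
    d=np.linalg.inv(c["camera_matrix"])@[p[0],p[1],1.]; return -c["R"].T@c["t"], c["R"].T@d
def plane(c,p,z):
    o,d=ray(c,p); return o+d*(z-o[2])/d[2]
def cloud(c):
    v,u=np.mgrid[:420,:560]; d=np.stack([u,v,np.ones_like(u)],-1)@np.linalg.inv(c["camera_matrix"]).T
    return (d*c["z_map"][...,None]-c["t"])@c["R"]
def tri(c1,p1,c2,p2):
    o1,d1=ray(c1,p1);o2,d2=ray(c2,p2)
    s=np.linalg.lstsq(np.c_[d1,-d2],o2-o1,rcond=None)[0]
    a,b=o1+d1*s[0],o2+d2*s[1]; return (a+b)/2,np.linalg.norm(a-b)
E
python3 - <<'E'
from h import *
ims=[]
for n,(x,y,w,h) in {"top":(300,95,90,180),"scene":(260,190,190,110)}.items():
    c=cam(n);f=c["frame"];P=cloud(c)
    hsv=cv2.cvtColor(f,cv2.COLOR_RGB2HSV)
    roi=np.zeros(f.shape[:2],bool);roi[y:y+h,x:x+w]=1
    for nm,m in {"dark":(hsv[...,2]<50),"brass":(hsv[...,1]>140)&(abs(hsv[...,0].astype(int)-20)<10)&(hsv[...,2]>120)}.items():
        k,l,st,ce=cv2.connectedComponentsWithStats((m&roi).astype(np.uint8))
        for i in range(1,k):
            if st[i,4]>15:
                q=P[l==i];print(n,nm,st[i],ce[i].round(1),np.median(q,0).round(4),q.min(0).round(3),q.max(0).round(3))
    s=4 if n=="scene" else 3.3
    cv2.imwrite(f"pics/{n}_c.png",cv2.resize(f[y:y+h,x:x+w],None,fx=s,fy=s,interpolation=cv2.INTER_CUBIC)[...,::-1])
    # tube
    q=P[roi&(P[...,2]>.054)&(P[...,2]<.064)]; print(n,"tube top",q.mean(0),q.min(0),q.max(0))
    q=q[:,:2];_,_,V=np.linalg.svd(q-q.mean(0));print("axis",V[0])
E
```

```text
top dark [336 195  26   8 141] [348.3 198.7] [0.5775 0.0938 0.0852] [0.572 0.07  0.04 ] [0.585 0.116 0.088]
top brass [345 174   7   4  17] [348.4 175.4] [0.6302 0.0882 0.0478] [0.628 0.082 0.045] [0.634 0.094 0.052]
top brass [316 225  10   8  39] [320.3 229.1] [0.5262 0.1413 0.0289] [0.521 0.131 0.015] [0.534 0.149 0.032]
top tube top [0.70029643 0.08215358 0.05758838] [0.57531935 0.06115421 0.05401451] [0.77037952 0.10121184 0.06370091]
axis [-0.99683943  0.07944278]
scene dark [332 217  24  22 267] [343.5 227.7] [0.5749 0.0883 0.0796] [ 0.087 -0.343  0.068] [0.585 0.117 0.525]
scene dark [363 230  11  15  36] [369.3 238.9] [0.6329 0.0804 0.0345] [0.62  0.074 0.021] [0.635 0.093 0.051]
scene dark [333 244   9  15  30] [336.2 251.4] [0.5699 0.0978 0.0286] [0.568 0.084 0.023] [0.571 0.104 0.042]
scene brass [363 231   7   8  25] [366.8 234.2] [0.6294 0.0854 0.0433] [0.626 0.08  0.038] [0.634 0.095 0.047]
scene brass [290 247  13  14  96] [297. 253.] [0.5245 0.1392 0.0245] [ 0.518  0.129 -0.001] [0.548 0.184 0.033]
scene tube top [0.68956268 0.08197388 0.05594478] [0.57344105 0.06678906 0.05401344] [0.77022496 0.09754841 0.06388621]
axis [-0.99727255  0.07380697]
```

View pics/top_c.png

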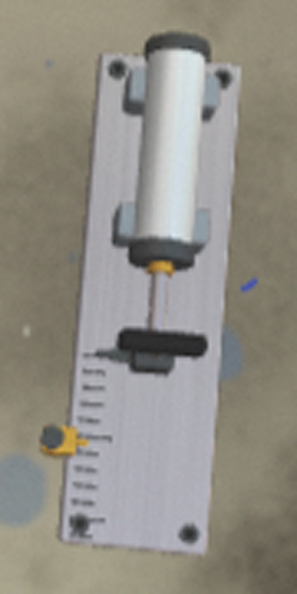

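View pics/scene_c.png

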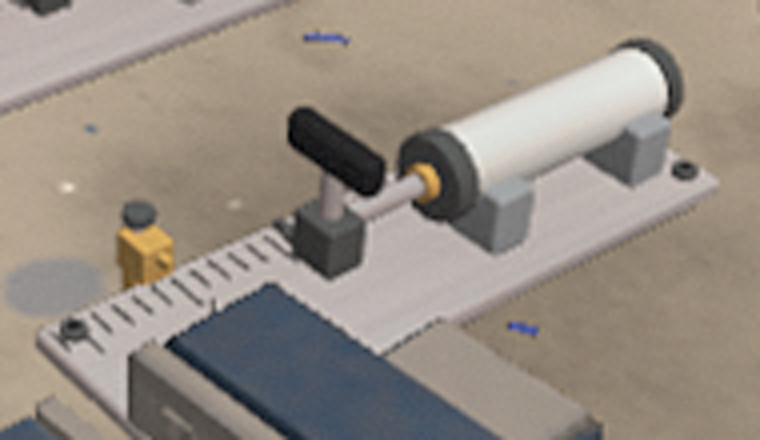

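The crops show the pointer tip at top pixel (325.8,202.6), the marker tip at (326.7,228.3) and the bar centre at (349,199). In the scene view the pointer tip is at about (328.7,246.5) and the marker tip at (302.5,255.5).

The manual's scale: turns go in shares of pi/2 rad. Converting my numbers, 0.12 rad / 1.5708 = 0.0764.

```bash
python3 - <<'E'
from h import *
t,s=cam("top"),cam("scene")
for n,a,b in (("ptr",(325.8,202.6),(328.7,246.5)),("mark",(326.7,228.3),(302.5,255.5)),("bar",(348.8,198.7),(343.7,227.7))):
    print(n,tri(t,a,s,b), plane(t,a,.076 if n=="bar" else .022),plane(s,b,.076 if n=="bar" else .022))
# bed axis from corner holes/edges: left edge top crop (100,55)->(63,540), right (240,65)->(208,553)
for e in (((100,55),(63,540)),((240,65),(208,553))):
    p=[plane(t,(300+x/3.3,95+y/3.3),.01) for x,y in e]; d=p[0]-p[1];print(p,np.linalg.norm(d),np.degrees(np.arctan2(d[1],d[0])))
E
python3 nudge.py '[[[0,0,0],0.0764,0.06],[[0,0,0],0.0764,0.06],[[0,0,0],0.0764,0.06],[[0,0,0],0.0764,0.06],[[0,0,0],0.0764,0.06],[[0,0,0],0.0764,0.06],[[0,0,0],0.0764,0.06],[[0,0,0],0.0764,0.06],[[0,0,0],0.0764,0.06],[[0,0,0],0.0764,0.06],[[0,0,0],0.0618,0.06]]'
```

```text
ptr (array([0.58258357, 0.12785692, 0.01577379]), np.float64(0.003914650569471689)) [0.58002888 0.1296377  0.022     ] [0.57832864 0.12121262 0.022     ]
mark (array([0.52749113, 0.12857568, 0.02401691]), np.float64(0.00207085053412654)) [0.5285316  0.12776752 0.022     ] [0.52832183 0.1309643  0.022     ]
bar (array([0.57897587, 0.09150449, 0.07582477]), np.float64(0.0010355794577887334)) [0.57935305 0.09118916 0.076     ] [0.57827389 0.09155121 0.076     ]
[array([0.77388507, 0.11954954, 0.01      ]), array([0.46897419, 0.14174057, 0.01      ])] 0.30571733524050926 -4.162575830231241
[array([0.76853244, 0.03128018, 0.01      ]), array([0.46241317, 0.05448193, 0.01      ])] 0.30699728517566766 -4.334341471763919
clock: 1.02
ee_pos: [0.2225, 0.6105, 0.4042]
tool_rot: [0.735, 0.678, -0.0, 0.0]
force: [0.2, -0.0, 0.3]
grip_width: 0.0601
gripper_force: 0.0
```

```bash
python3 nudge.py '[[[-0.0306,0.0248,0],0,0.06],[[-0.0306,0.0248,0],0,0.06],[[-0.0306,0.0248,0],0,0.06],[[-0.0306,0.0248,0],0,0.06],[[-0.0306,0.0248,0],0,0.06],[[-0.0306,0.0248,0],0,0.06],[[-0.0306,0.0248,0],0,0.06],[[-0.0306,0.0248,0],0,0.06],[[-0.0306,0.0248,0],0,0.06],[[-0.0306,0.0248,0],0,0.06],[[-0.0306,0.0248,0],0,0.06]]'
python3 nudge.py '[[[-0.0306,0.0248,0],0,0.06],[[-0.0306,0.0248,0],0,0.06],[[-0.0306,0.0248,0],0,0.06],[[-0.0306,0.0248,0],0,0.06],[[-0.0306,0.0248,0],0,0.06],[[0,0,0.025],0,0.06],[[0,0,0.025],0,0.06],[[0,0,0],0,0.06],[[0,0,0],0,0.06]]'
python3 - <<'E'
from workcell import ctrl, viewer, order
import cv2,pickle
s=ctrl.sense();print(s["joints"].round(2),s["ee_pos"],s["tool_rot"])
c=viewer.camera("wrist");pickle.dump((s,c),open("w1.pkl","wb"));cv2.imwrite("pics/w1.png",c["frame"][...,::-1]);print(c["camera_matrix"],c["tool_from_camera"])
E
```

```text
clock: 1.93
ee_pos: [0.4698, 0.2526, 0.4045]
tool_rot: [0.733, 0.68, -0.0, -0.0]
force: [0.8, 0.3, 0.3]
grip_width: 0.0599
gripper_force: 0.0
clock: 2.68
ee_pos: [0.5806, 0.0925, 0.3536]
tool_rot: [0.733, 0.68, -0.001, -0.001]
force: [0.1, 0.1, 1.2]
grip_width: 0.06
gripper_force: 0.0
[-0.44  0.63  0.37  1.76 -0.29  0.82 -0.01] [0.5806445  0.09247596 0.35355971] [ 0.73344624  0.67974501 -0.00147724 -0.00107271]
[[325.1922621    0.         280.56038251]
 [  0.         325.1922621  205.75205778]
 [  0.           0.           1.        ]] [[-3.81939390e-04 -9.68235667e-01 -2.50039090e-01  7.18454330e-02]
 [ 9.99999863e-01 -2.80008690e-04 -4.43230443e-04 -2.79440753e-04]
 [ 3.59138406e-04 -2.50039225e-01  9.68235641e-01  2.09120245e-02]
 [ 0.00000000e+00  0.00000000e+00  0.00000000e+00  1.00000000e+00]]
```

View pics/w1.png

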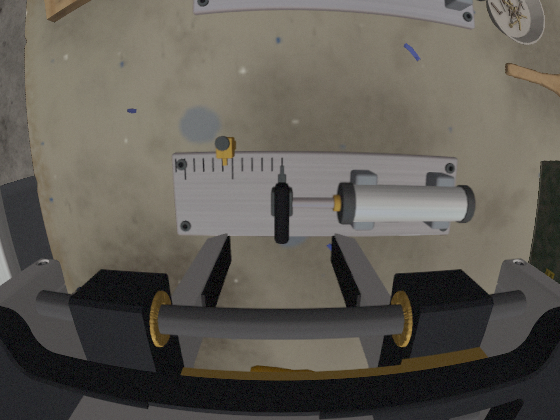

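The wrist view shows the bar centred at about (282,212) between the fingers, the pointer blade tip near (282,165) and the marker tip near (227,163).

```bash
cat >> h.py <<'E'
from scipy.spatial.transform import Rotation as Ro
def wray(s,c,p):
    K=c["camera_matrix"];v=(np.array(p,float)-K[:2,2])/K[0,0];r=np.linalg.norm(v)
    d=np.r_[v/r*np.sin(r),np.cos(r)];T=c["tool_from_camera"];R=Ro.from_quat(s["tool_rot"]).as_matrix()
    return s["ee_pos"]+R@T[:3,3], R@T[:3,:3]@d
def wplane(s,c,p,z):
    o,d=wray(s,c,p);return o+d*(z-o[2])/d[2]
A=np.radians(-4.25);AX=np.array([np.cos(A),np.sin(A),0])
E
python3 - <<'E'
from h import *
s,c=pickle.load(open("w1.pkl","rb"));f=c["frame"]
cv2.imwrite("pics/w1c.png",cv2.resize(f[130:250,170:350],None,fx=4.4,fy=4.4,interpolation=cv2.INTER_CUBIC)[...,::-1])
for n,p,z in (("ptr",(282,165),.022),("mark",(227,163),.022),("bar",(282,212),.085)): q=wplane(s,c,p,z);print(n,q,q@AX)
print(s["ee_pos"]@AX)
E
```

```text
ptr [0.58284893 0.12422032 0.022     ] 0.572040424629042
mark [0.52991225 0.13056861 0.022     ] 0.5187788500110888
bar [0.58062392 0.09508626 0.085     ] 0.5719806097007665
0.5721945776522007
```

View pics/w1c.png

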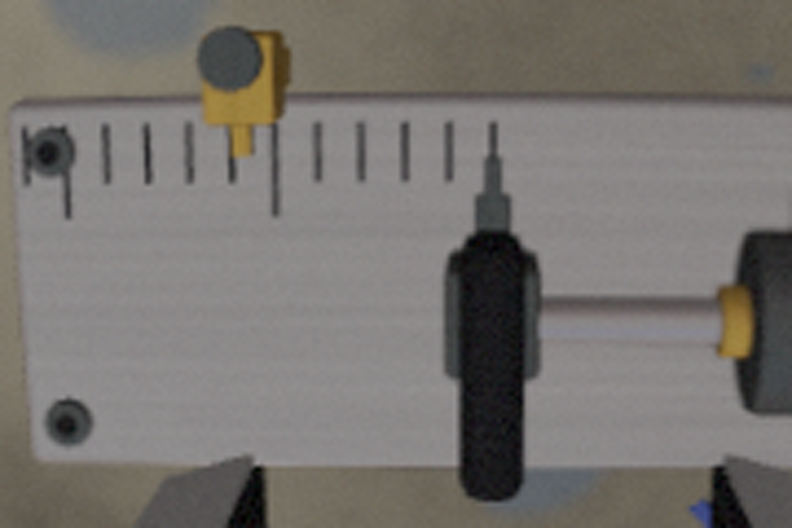

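Refined positions: pointer tip (281.8,165.9) and marker tip (224.8,165.2), so the draw needed is about 55 mm. The tick count agrees with that. I'll descend with a narrowed opening and grip.

```bash
python3 - <<'E'
from h import *
s,c=pickle.load(open("w1.pkl","rb"))
q=[wplane(s,c,p,.022) for p in ((281.8,165.9),(224.8,165.2))];print(q,(q[0]-q[1])@AX)
E
python3 nudge.py '[[[0,0,0.02],0,0.044],[[0,0,0.02],0,0.044],[[0,0,0.02],0,0.044],[[0,0,0.02],0,0.044],[[0,0,0.01],0,0.044],[[0,0,0.007],0,0.044],[[0,0,0],0,0.044],[[0,0,0],0,0.044]]'
python3 nudge.py '[[[0,0,0],0,0.03],[[0,0,0],0,0.02],[[0,0,0],0,0.01],[[0,0,0],0,0],[[0,0,0],0,0],[[0,0,0],0,0]]'
```

```text
[array([0.58259127, 0.12336313, 0.022     ]), array([0.5275213 , 0.12861986, 0.022     ])] 0.055308100125721835
clock: 3.4
ee_pos: [0.5817, 0.0925, 0.2586]
tool_rot: [0.733, 0.68, 0.001, 0.0]
force: [0.4, -0.9, 0.2]
grip_width: 0.0443
gripper_force: 0.0
clock: 3.9
ee_pos: [0.5805, 0.0924, 0.2578]
tool_rot: [0.734, 0.68, -0.001, -0.001]
force: [-3.5, 0.6, 4.1]
grip_width: 0.0114
gripper_force: 30.0
```

```bash
python3 nudge.py '[[[0,-0.005,0],0,0],[[0,-0.0065,0],0,0],[[0,-0.0065,0],0,0],[[0,-0.0065,0],0,0],[[0,-0.0065,0],0,0],[[0,-0.0065,0],0,0],[[0,-0.0065,0],0,0],[[0,-0.004,0],0,0],[[0,-0.002,0],0,0],[[0,0,0],0,0],[[0,0,0],0,0]]'
python3 - <<'E'
from workcell import ctrl, viewer, order
from h import *
s=ctrl.sense();c=viewer.camera("wrist");pickle.dump((s,c),open("w2.pkl","wb"));f=c["frame"]
print(s["ee_pos"]@AX)
K=c["camera_matrix"]
o=[wplane(s,c,p,.022) for p in ((280,120),(200,160))]
cv2.imwrite("pics/w2c.png",cv2.resize(f[90:240,190:390],None,fx=4,fy=4,interpolation=cv2.INTER_CUBIC)[...,::-1])
E
```

```text
clock: 4.82
ee_pos: [0.533, 0.0962, 0.2578]
tool_rot: [0.734, 0.68, 0.002, 0.002]
force: [4.7, 0.7, -6.1]
grip_width: 0.0116
gripper_force: 30.0
0.5243882091193598
```

View pics/w2c.png

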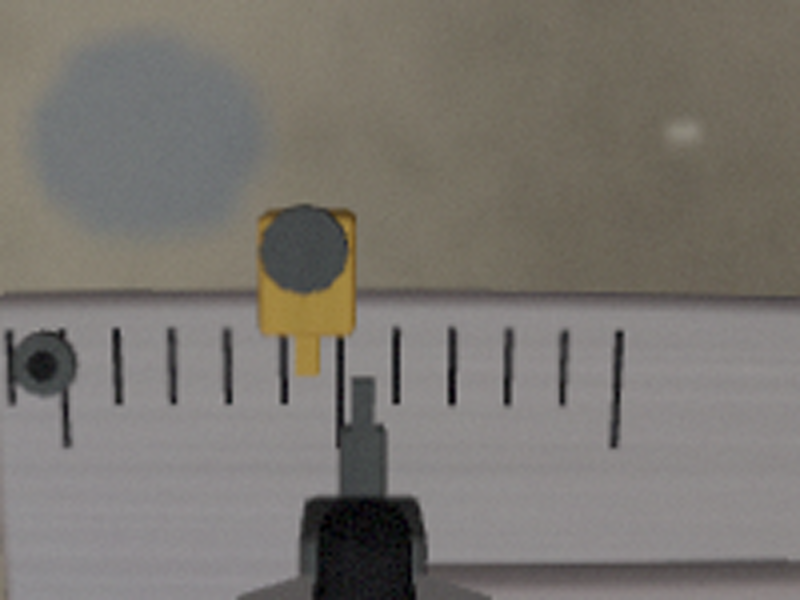

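Pointer tip at crop (363,377), marker tip at (307.5,375), so about 9 mm is left.

```bash
python3 - <<'E'
from h import *
s,c=pickle.load(open("w2.pkl","rb"))
q=[wplane(s,c,p,.022) for p in ((280.75,184),(266.9,183.6))];print(q,(q[0]-q[1])@AX)
E
python3 nudge.py '[[[0,-0.003,0],0,0],[[0,-0.003,0],0,0],[[0,-0.002,0],0,0],[[0,0,0],0,0],[[0,0,0],0,0],[[0,0,0],0,0]]'
python3 - <<'E'
from workcell import ctrl, viewer, order
from h import *
s=ctrl.sense();c=viewer.camera("wrist");pickle.dump((s,c),open("w3.pkl","wb"));f=c["frame"]
print(s["ee_pos"]@AX)
cv2.imwrite("pics/w3c.png",cv2.resize(f[140:230,220:340],None,fx=6,fy=6,interpolation=cv2.INTER_CUBIC)[...,::-1])
E
```

```text
[array([0.53652425, 0.12751113, 0.022     ]), array([0.52726505, 0.12851535, 0.022     ])] 0.009308161706271417
clock: 5.37
ee_pos: [0.5253, 0.0968, 0.2578]
tool_rot: [0.734, 0.68, 0.002, 0.002]
force: [6.1, 0.4, -6.3]
grip_width: 0.0118
gripper_force: 30.0
0.5166642347570898
```

View pics/w3c.png

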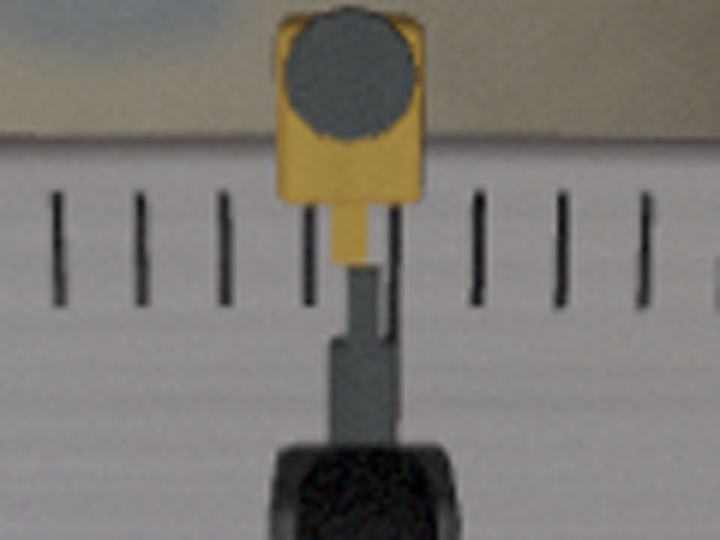

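Pointer at crop x 362 and marker at 350, so about 1.4 mm remains. I'll pull that, then check and hold.

```bash
python3 nudge.py '[[[0,-0.0014,0],0,0],[[0,0,0],0,0],[[0,0,0],0,0],[[0,0,0],0,0],[[0,0,0],0,0]]'
python3 - <<'E'
from workcell import ctrl, viewer, order
from h import *
s=ctrl.sense();c=viewer.camera("wrist");pickle.dump((s,c),open("w4.pkl","wb"));f=c["frame"]
print(s["ee_pos"]@AX)
cv2.imwrite("pics/w4c.png",cv2.resize(f[140:230,220:340],None,fx=6,fy=6,interpolation=cv2.INTER_CUBIC)[...,::-1])
E
```

```text
clock: 5.83
ee_pos: [0.5241, 0.0969, 0.2578]
tool_rot: [0.734, 0.68, 0.002, 0.003]
force: [7.1, -0.2, -5.7]
grip_width: 0.0117
gripper_force: 30.0
0.5154975293981078
```

View pics/w4c.png

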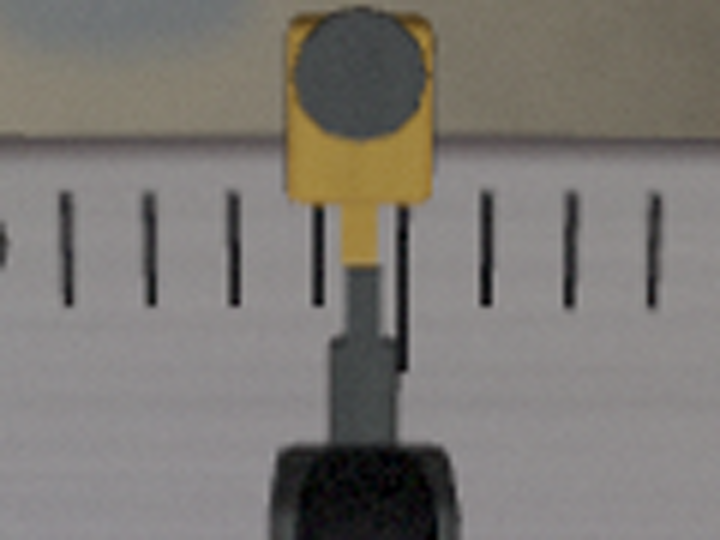

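The pointer (x 363) is level with the marker (x 361), within 0.3 mm. I'll hold about 3 s, then guide it back slowly.

```bash
for i in 1 2 3; do python3 nudge.py '[[[0,0,0],0,0],[[0,0,0],0,0],[[0,0,0],0,0],[[0,0,0],0,0],[[0,0,0],0,0],[[0,0,0],0,0],[[0,0,0],0,0],[[0,0,0],0,0],[[0,0,0],0,0],[[0,0,0],0,0],[[0,0,0],0,0],[[0,0,0],0,0]]'|grep -E 'clock|ee_pos|force'; done
python3 nudge.py '[[[0,0.002,0],0,0],[[0,0.004,0],0,0],[[0,0.004,0],0,0],[[0,0.004,0],0,0],[[0,0.004,0],0,0],[[0,0.004,0],0,0],[[0,0.004,0],0,0],[[0,0.004,0],0,0],[[0,0.004,0],0,0],[[0,0.004,0],0,0],[[0,0.004,0],0,0],[[0,0.004,0],0,0]]'
python3 nudge.py '[[[0,0.003,0],0,0],[[0,0.002,0],0,0],[[0,0.002,0],0,0],[[0,0.001,0],0,0],[[0,0.001,0],0,0],[[0,0,0],0,0],[[0,0,0],0,0],[[0,0,0],0,0]]'
```

```text
clock: 6.88
ee_pos: [0.5241, 0.0969, 0.2578]
force: [7.0, 0.5, -6.4]
gripper_force: 30.0
clock: 7.88
ee_pos: [0.5241, 0.0969, 0.2578]
force: [6.8, -0.0, -5.9]
gripper_force: 30.0
clock: 8.88
ee_pos: [0.5241, 0.0969, 0.2578]
force: [6.8, -0.5, -7.2]
gripper_force: 30.0
clock: 9.88
ee_pos: [0.5683, 0.0934, 0.2578]
tool_rot: [0.733, 0.68, 0.0, 0.0]
force: [3.9, 0.8, -0.5]
grip_width: 0.0116
gripper_force: 30.0
clock: 10.55
ee_pos: [0.577, 0.0927, 0.2578]
tool_rot: [0.733, 0.68, 0.0, 0.0]
force: [2.9, 0.5, 1.7]
grip_width: 0.0117
gripper_force: 30.0
```

```bash
python3 nudge.py '[[[0,0.001,0],0,0],[[0,0.001,0],0,0],[[0,0.001,0],0,0],[[0,0.001,0],0,0],[[0,0,0],0,0],[[0,0,0],0,0],[[0,0,0],0,0]]'
```

```text
clock: 11.13
ee_pos: [0.5803, 0.0924, 0.2578]
tool_rot: [0.733, 0.68, -0.001, -0.001]
force: [1.1, 0.3, 6.3]
grip_width: 0.0115
gripper_force: 30.0
```

```bash
python3 nudge.py '[[[0,0.001,0],0,0],[[0,0.001,0],0,0],[[0,0,0],0,0],[[0,0,0],0,0],[[0,0,0],0,0]]'
python3 - <<'E'
from workcell import ctrl, viewer, order
from h import *
s=ctrl.sense();c=viewer.camera("wrist");pickle.dump((s,c),open("w5.pkl","wb"))
for z in(.02,): 
    g=cv2.cvtColor(c["frame"],cv2.COLOR_RGB2GRAY)
cv2.imwrite("pics/w5c.png",cv2.resize(c["frame"][110:240,190:390],None,fx=4,fy=4,interpolation=cv2.INTER_CUBIC)[...,::-1])
E
```

```text
clock: 11.55
ee_pos: [0.5811, 0.0923, 0.2578]
tool_rot: [0.733, 0.68, -0.002, -0.002]
force: [-2.7, 0.9, 9.8]
grip_width: 0.0117
gripper_force: 30.0
```

View pics/w5c.png

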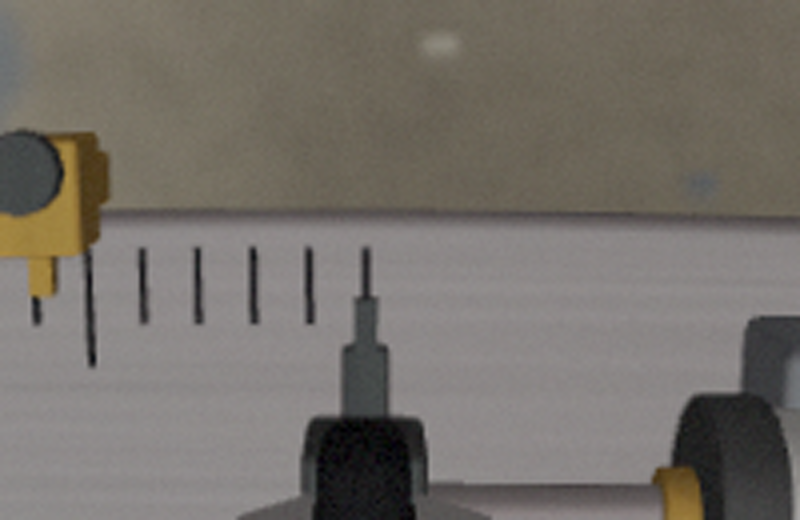

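The pointer is back on the home tick (both at x 366) and the force has turned negative, so the slide is against its stop. Next I release and lift.

```bash
python3 nudge.py '[[[0,0,0],0,0.014],[[0,0,0],0,0.02],[[0,0,0],0,0.03],[[0,0,0],0,0.044],[[0,0,0],0,0.044],[[0,0,0],0,0.044],[[0,0,0],0,0.044]]'
python3 nudge.py '[[[0,0,-0.01],0,0.044],[[0,0,-0.02],0,0.044],[[0,0,-0.03],0,0.044],[[0,0,-0.03],0,0.044],[[0,0,-0.03],0,0.044],[[0,0,0],0,0.044],[[0,0,0],0,0.044],[[0,0,0],0,0.044]]'
python3 - <<'E'
from workcell import ctrl, viewer, order
from h import *
s=ctrl.sense();c=viewer.camera("wrist");print(s["ee_pos"],s["force"])
P=cv2.cvtColor(c["frame"],cv2.COLOR_RGB2HSV)
m=(P[...,2]<45).astype(np.uint8);m[:150]=0;m[245:]=0;m[:,:240]=0;m[:,330:]=0
k,l,st,ce=cv2.connectedComponentsWithStats(m)
for i in range(1,k):
    if st[i,4]>80: q=wplane(s,c,ce[i],.085);print(st[i],ce[i],q,q@AX,"home was .572")
E
```

```text
clock: 12.18
ee_pos: [0.5827, 0.0922, 0.2575]
tool_rot: [0.733, 0.68, -0.0, -0.0]
force: [0.4, -0.9, -0.7]
grip_width: 0.0439
gripper_force: 0.0
clock: 12.85
ee_pos: [0.5824, 0.0923, 0.3776]
tool_rot: [0.733, 0.68, -0.0, -0.0]
force: [-0.4, -0.1, 0.1]
grip_width: 0.0434
gripper_force: 0.0
[0.58235518 0.09232376 0.37757995] [-0.38828642 -0.10848737  0.09734392]
[270 178  18  56 735] [277.77959184 204.85986395] [0.57955434 0.09507979 0.085     ] 0.5709144540765319 home was .572
```

The bar is back at home (0.571 against 0.572), within measurement noise, and the gripper is clear of it.

```bash
python3 -c "
from workcell import ctrl, viewer, order
print(order.finish_job())"
```

```text
the job is handed in; nothing more can be done
None
```

The crossbar handle was pulled level with the brass marker (within about 0.3 mm), held there for about 3 s, guided slowly back home and released; the knob tester was not touched, and I handed the job in at about 13 s.

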